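# Hold an angle bracket in the corner of a fixture bed

### The job

Pick up the short aluminium angle from the table and set it down flat on the drilled bed, upright leg toward the fence bar, and let it go. Seat it so that the leg lies flush along the fence and its end touches the end stop; then, with the fingertips in its inner corner, hold it with one diagonal push that presses it down on the bed and against the fence at once, firmly, about 10 N each way. Finish while still pushing, ready for clamping, and leave the chuck, the carton and the case where they are.

Things in the scene. Friction and masses are not known exactly. Their poses are not given: they have to be found in the camera images.
- bracket: Loose aluminium angle (L section), 100 mm long along y, 0.2 kg, on the table on its foot, x within 0.5 rad of world x. Origin: bottom outer edge of the L (heel), mid-length, underside. Foot flat from x = -60 to 0 mm, 8 mm thick. Upright leg x = -8 to 0 mm, 45 mm tall; its outer face x = 0 goes to the fence. Inner corner at x = -8, z = 8 mm; ends at y = +-50 mm; z up.
- bed: Fixed aluminium plate with a grid of small dark holes (shallow marks; the top is smooth and slick, friction about 0.2, like the fence), 260 mm (x) by 300 mm (y), 12 mm thick. Origin: centre of its underside on the table; its top is 12 mm above the table. Carries the fence.
- fence: Fixed steel fence with end stop on the bed. Origin: corner of fence face, stop face and bed top. Bar: face is the plane x = 0, looks to -x (to the robot), 22 mm thick, 40 mm high, y = -160 to 20 mm. Stop: y = 0 to 20, x = -80 to 0 mm, 25 mm high, face y = 0 looks to -y. The seated angle has the fence's axes, its origin at x = 0, y = -50 mm, z = 0 here.
- chuck: Bystander: steel three-jaw chuck standing on the table on the other side of the bed from the angle, 76 mm in diameter, 59 mm high. Origin: centre of its underside.
- carton: Bystander: plain cardboard carton 90 x 70 x 60 mm high, on the table left of the bed's far corner. Origin: centre of its underside.
- case: Bystander: black rounded spectacle case 150 x 60 x 38 mm high, on the table right of the bed's far corner. Origin: centre of its underside.
Things that resemble listed ones, but are neither listed nor needed, are in the scene too. Leave any green, orange or red look-alike of the bracket alone.

How it is judged:
By the outcome, as a careful person would: the job done as asked, in the order asked, and still so for the second after the job is handed in, while the arm keeps its last pose, push and grip.
It also fails if it takes over 59 s, if anything falls off the work surface, if the arm or the gripper's body presses on something with over 40 N, if the wrist force passes 120 N, or if a joint passes its speed limit or range.

### The arm

A 6-joint arm with a two-finger parallel gripper is mounted at the origin on the work surface. World frame = base frame: x ahead of the robot, y to its left, z up, the work surface at z = 0. Lengths are in mm, angles in rad, forces in N, time in s.
With the tool pointing down it reaches from about 275 to 750 mm from the base axis. Payload 10.2 kg.
Tool frame: the origin (TCP) lies at the centre of the arm's flange, where the gripper is bolted on; the fingertips stand ctrl.tip_reach ahead of it and the grasp point (between the pads) lies 155 mm ahead of it (ctrl.tip_reach is the distance from the TCP to the fingertips, in mm); z points along the fingers, y is the direction in which the jaws open and shut (so a half turn about z gives the same grasp; the last joint's range is limited). The gripper opens to 85 mm and grips with 20 to 120 N. Pads are 22 mm wide; open, the fingers measure 114 mm over their backs; the gripper's body (76 mm by 85 mm) begins 54 mm behind the grasp point. The pads swing forward as they close: fully open they stand 13 mm farther back than shut.
Start: joints at [-1.471, 0.313, 1.498, -0, 1.331, -0.223], TCP at [166.53, -497.896, 404.694] pointing down, gripper open.
Joint ranges: [-2.94, 2.94], [-0.97, 2.17], [0.19, 2.56], [-1.23, 4.37], [0.02, 3.11], [-2.88, 2.88]. Speed limits (rad/s): [2.39, 2.39, 3.01, 3.14, 3.14, 3.14].

### API

Orientations are given as a unit quaternion [w, x, y, z].
In Python, from rig import ctrl, viewer gives the robot as it stands.
- The arm moves only by the tool drive_tool, never from a script. Its argument "rows" is a list that holds one entry, the list of rows, each a list of 6 numbers: the shift along the world's x, y, z normalised to -1 to 1, where 1 is 0.1 m, then the turn, a rotation vector about the world's x, y, z normalised to -1 to 1, where 1 is 90 degrees. A call has 1 to 10 rows; each row is the pose to reach, as a shift and turn from the pose measured when the call began; what a row does not reach only later rows make up. A row lasts 1/8 s, in which the tool goes at most 62.5 mm and 10.7 degrees, less where a joint would pass 70% of its speed; a pose out of reach is approached as far as the arm can. A call with a number of a shift or a turn outside -1 to 1 is refused whole. A call with a gripper value outside its range is refused whole. "fingers" is the opening, from -1 (shut) to 1 (fully open), set as the call begins (left out, the last holds). The fingers move at their own pace and stop on an object; "force" is the grip in N (left out, the last holds). Time passes only in rows, so rows that repeat a pose let the fingers close. It gives the time, the measured TCP pose, the force and the opening at its end, in the units of the state.
- ctrl.sense(): the state, without advancing time (a new reading comes with each control period).
- viewer.capture(name): name is "scene" or "top"; returns the picture (480x640x3 uint8, red, green, blue); there is no depth.
- viewer.calibration(name): a dict with "mtx" (3x3 intrinsics, pixels), "dist_coeffs" ([k1, k2, p1, p2, k3] as OpenCV has them; the pictures are not rectified), "extrinsics" (4x4, takes a point from camera to world coordinates). Camera axes: x right, y up, looking along -z (the intrinsics and any distortion apply to the point x, -y, -z); pixel columns grow to the right and rows downward; lengths in mm; the calibration is good to about 2 mm. A picture is of the moment at which its call begins. calibration takes no time and is no camera call.
- ctrl.finish_job(): hands the job in, once; it reports no verdict.
The state is a dict: "time_s": time; "joints": joint angles; "dq": joint speeds; "tau": joint torques, N m; "eef_pos": TCP position; "ee_rot": TCP orientation; "force": force on the tool from outside, world axes, zero at the start; "wrist_torque": the same for the moment, N m; "grip_width": opening from 0.0 (shut) to 1.0 (fully open).
Only numpy, scipy, OpenCV 4.12 (cv2) and the standard library are available. Lean on these libraries where they do the work, as an engineer would, in place of code of your own. Each camera call takes 0.05 s, during which the arm holds its last target.

## Working session

There is one attempt and no reset: what is moved stays moved. The work goes in short steps, Python scripts to look and compute and a tool call to move; the robot and the scene stay as the last step left them, time stands still between calls to the robot, and variables do not carry over. Pictures are saved under pics/ and viewed, and the job is handed in when it is done.

Besides the shell and the picture viewer there is one more tool, called after "Request:" by a JSON object that holds its "op" and its "data". drive_tool: Moves the arm, as the interface text tells. Scaled input: -1 to 1 covers 0.1 m each way for a shift and 90 degrees each way for a turn. Its arguments: {"type":"object","properties":{"rows":{"type":"array","items":{"type":"array","items":{"type":"array","items":{"type":"number"}}}},"fingers":{"type":"number"},"force":{"type":"number"}},"required":["rows"]}

```bash
ls; mkdir -p pics
cat > h.py <<'E'
import numpy as np, cv2
from rig import ctrl, viewer
def cal(n):
    c=viewer.calibration(n); return np.array(c["mtx"],float),np.array(c["dist_coeffs"],float),np.array(c["extrinsics"],float)
def ray(n,uv):
    K,d,T=cal(n); uv=np.array(uv,float).reshape(-1,1,2)
    p=cv2.undistortPoints(uv,K,d).reshape(-1,2)
    v=np.c_[p[:,0],-p[:,1],-np.ones(len(p))]
    return T[:3,3], v@T[:3,:3].T
def onz(n,uv,z):
    o,v=ray(n,uv); s=(z-o[2])/v[:,2]; return o+s[:,None]*v
def proj(n,P):
    K,d,T=cal(n); P=np.array(P,float).reshape(-1,3)
    c=(P-T[:3,3])@T[:3,:3]; c=c*[1,-1,-1]
    return cv2.projectPoints(c,np.zeros(3),np.zeros(3),K,d)[0].reshape(-1,2)
E
python3 - <<'E'
from h import *
for n in("scene","top"):
    im=viewer.capture(n); cv2.imwrite(f"pics/{n}0.png",im[:,:,::-1]); print(n,cal(n))
print(ctrl.sense(), ctrl.tip_reach)
E
```

```text
pics
scene (array([[507.83312974,   0.        , 323.4042336 ],
       [  0.        , 507.83312974, 235.06192889],
       [  0.        ,   0.        ,   1.        ]]), array([-0.09644663,  0.        ,  0.        ,  0.        ,  0.        ]), array([[ 8.05897571e-01, -5.17069341e-01,  2.88389323e-01,
         9.18864213e+02],
       [ 5.91958839e-01,  6.94935685e-01, -4.08226809e-01,
        -3.92825986e+02],
       [ 1.06695350e-02,  4.99703602e-01,  8.66130747e-01,
         1.00334458e+03],
       [ 0.00000000e+00,  0.00000000e+00,  0.00000000e+00,
         1.00000000e+00]]))
top (array([[516.33578971,   0.        , 320.62626448],
       [  0.        , 516.33578971, 240.37225264],
       [  0.        ,   0.        ,   1.        ]]), array([0.01083959, 0.        , 0.        , 0.        , 0.        ]), array([[-2.74930376e-02,  9.91363878e-01, -1.28225560e-01,
         4.51527477e+02],
       [-9.99607776e-01, -2.65813428e-02,  8.81626889e-03,
         7.70406092e+01],
       [ 5.33172295e-03,  1.28417653e-01,  9.91705843e-01,
         1.08478006e+03],
       [ 0.00000000e+00,  0.00000000e+00,  0.00000000e+00,
         1.00000000e+00]]))
{'time_s': 0.1, 'joints': array([-1.47137592e+00,  3.13413906e-01,  1.49834924e+00,  1.40734618e-05,
        1.33099644e+00, -2.23419981e-01]), 'dq': array([-0.00152105, -0.00221851, -0.0016864 ,  0.00061021, -0.00092762,
       -0.0003443 ]), 'tau': array([ 2.28981655e-03, -4.12898648e+01, -2.60144681e+01, -2.55855384e-04,
        2.95962163e-03, -4.52496408e-05]), 'eef_pos': array([ 166.53920312, -497.857471  ,  404.18649211]), 'ee_rot': array([-5.81917411e-04,  9.87000127e-01,  1.60718418e-01,  4.29726148e-05]), 'force': array([-1.28561574, -0.25789935,  0.3718167 ]), 'wrist_torque': array([0.04818144, 0.05164126, 0.01111811]), 'grip_width': 1.0004679778756278} 173.4
```

View pics/scene0.png

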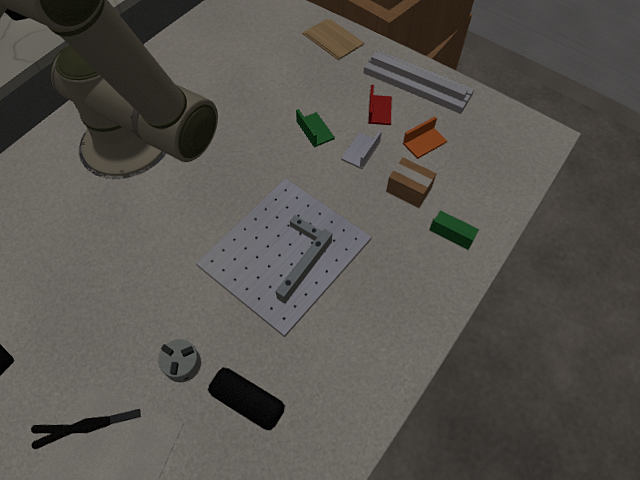

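View pics/top0.png

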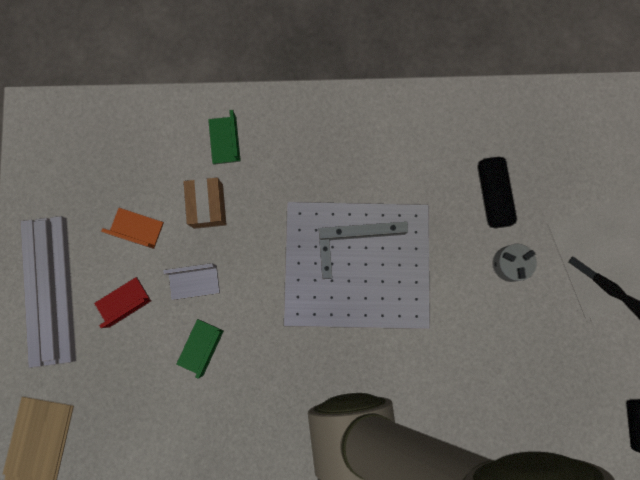

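Scene picture: the short silver angle is at about (362,148), the bed around (285,255) with the fence on it. Top picture: the angle is at (192,282), the fence bar at (365,230), the stop at (326,253), the chuck at (516,262), the carton at (204,202) and the case at (497,192).

Possible look-alikes in the top view:
- long silver rail (47,290)
- orange (135,228)
- red (123,302)
- greens (200,347) and (224,137)

By the description (short, bare aluminium), it's the one at (192,282). I'll check that in a close crop.

Run:
```python
from h import *
t=cv2.imread("pics/top0.png"); s=cv2.imread("pics/scene0.png")
a=cv2.resize(t[255:310,155:230],None,fx=5,fy=5,interpolation=cv2.INTER_CUBIC)
b=cv2.resize(s[120:175,330:395],None,fx=5,fy=5,interpolation=cv2.INTER_CUBIC)
c=cv2.resize(t[210:290,310:415],None,fx=5,fy=5,interpolation=cv2.INTER_CUBIC)
d=cv2.resize(s[205:305,265:340],None,fx=5,fy=5,interpolation=cv2.INTER_CUBIC)
cv2.imwrite("pics/c1.png",np.hstack([a,b])); cv2.imwrite("pics/c2.png",c);cv2.imwrite("pics/c3.png",d)
for n,uvs in(("bed",[(287,203),(428,205),(429,327),(284,327)]),):
    print(onz("top",uvs,12).round(1))
print(onz("scene",[(288,179),(371,239),(285,333),(198,265)],12).round(1))
```

```text
[[ 671.8  136.4   12. ]
 [ 659.6 -161.6   12. ]
 [ 405.2 -149.8   12. ]
 [ 413.3  147.4   12. ]]
[[ 428.   149.2   12. ]
 [ 680.7  130.1   12. ]
 [ 662.3 -157.6   12. ]
 [ 413.5 -150.2   12. ]]
```

View pics/c1.png

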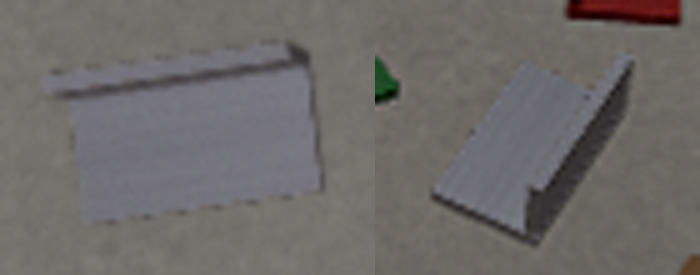

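View pics/c2.png

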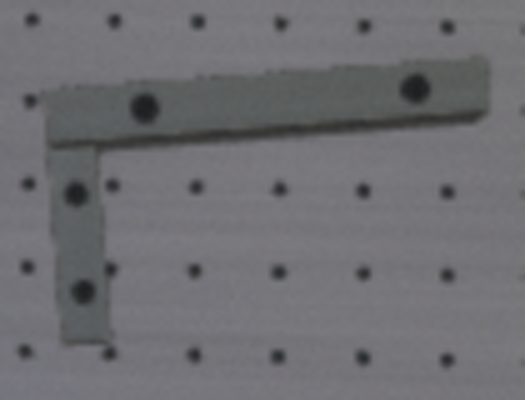

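View pics/c3.png

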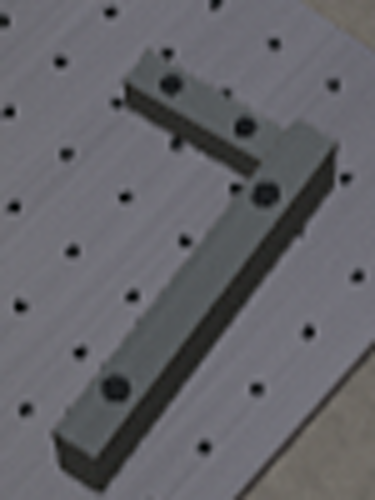

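The crop confirms a bare aluminium L of about the right size, with its leg on the far (+x) side. Next I'll fit edges precisely in both views.

```bash
cat >> h.py <<'E'
def edge(img,a,b,w=2.5,trim=.12,n=30):
    g=cv2.GaussianBlur(cv2.cvtColor(img,cv2.COLOR_BGR2GRAY).astype(np.float32),(0,0),.7)
    a=np.array(a,float);b=np.array(b,float);d=(b-a)/np.linalg.norm(b-a);m=np.array([-d[1],d[0]])
    off=np.arange(-w,w+.01,.1);pts=[]
    for t in np.linspace(trim,1-trim,n):
        p=a+(b-a)*t;q=(p+off[:,None]*m).astype(np.float32)
        v=cv2.remap(g,q[:,0].reshape(1,-1),q[:,1].reshape(1,-1),cv2.INTER_CUBIC)[0]
        gr=np.abs(np.gradient(v)); i=gr.argmax(); pts.append(p+off[i]*m)
    pts=np.array(pts,np.float32)
    l=cv2.fitLine(pts,cv2.DIST_HUBER,0,.01,.01).ravel();D=l[:2];P=l[2:]
    if D@d<0:D=-D
    r=np.abs((pts-P)@np.array([-D[1],D[0]]))
    return P+D*((a-P)@D),P+D*((b-P)@D),np.median(r)
def crop(o,uv,s=5): return np.array(o)+(np.array(uv,float)+.5)/s-.5
E
cat > m1.py <<'E'
from h import *
S=cv2.imread("pics/scene0.png");T=cv2.imread("pics/top0.png")
C3=lambda *u:crop((265,205),u);C2=lambda *u:crop((310,210),u)
A=lambda *u:crop((155,255),u);B=lambda *u:crop((330,120),(u[0]-375,u[1]))
L=[("bedT far","top",(287,203),(428,205),12),("bedT near","top",(284,327),(429,327),12),("bedT left","top",(287,203),(284,327),12),("bedT right","top",(428,205),(429,327),12),
("bedS near","scene",(288,179),(198,265),12),("bedS far","scene",(371,239),(285,333),12),("bedS left","scene",(288,179),(371,239),12),("bedS right","scene",(198,265),(285,333),12),
("barT face","top",C2(55,147),C2(480,115),52),("barT back","top",C2(55,92),C2(480,60),52),("barT rend","top",C2(489,58),C2(489,113),52),
("stopT face","top",C2(98,155),C2(109,335),37),("stopT back","top",C2(52,150),C2(62,338),37),
("barS face","scene",C3(60,432),C3(258,178),52),("barS back","scene",C3(100,458),C3(335,147),52),("barS rend","scene",C3(56,434),C3(98,458),52),
("stopS facetop","scene",C3(128,84),C3(258,164),37),("stopS facebot","scene",C3(128,104),C3(246,178),12),
("brT legfar","top",A(48,72),A(290,43),45),("brT footnear","top",A(85,222),A(322,190),8),("brT footL","top",A(72,100),A(85,220),8),("brT footR","top",A(306,70),A(322,188),8),
("brT legnear","top",A(55,97),A(300,65),45),
("brS footnear","scene",B(530,62),B(434,192),8),("brS footR","scene",B(434,194),B(526,235),8),("brS legtopfar","scene",B(632,62),B(540,190),45),("brS legtopnear","scene",B(618,55),B(528,185),45),("brS legbotfar","scene",B(632,105),B(540,243),0),("brS footL","scene",B(532,64),B(590,92),8),
]
for nm,n,a,b,z in L:
    a,b,r=edge(S if n=="scene" else T,a,b)
    p=onz(n,[a,b],z)[:,:2]; d=p[1]-p[0]
    print(f"{nm:15s} res{r:.2f} mid {p.mean(0).round(1)} ends {p.round(1).tolist()} ang {np.degrees(np.arctan2(d[1],d[0])):.1f} len {np.linalg.norm(d):.1f}")
E
python3 m1.py
```

```text
bedT far        res0.27 mid [666.5 -12.6] ends [[673.9, 136.3], [659.1, -161.6]] ang -92.8 len 298.2
bedT near       res0.39 mid [410.5  -1.2] ends [[417.0, 147.3], [404.1, -149.7]] ang -92.5 len 297.3
bedT left       res0.30 mid [542.5 141.6] ends [[671.7, 135.5], [413.3, 147.6]] ang 177.3 len 258.7
bedT right      res0.19 mid [ 532.4 -154.4] ends [[659.6, -159.4], [405.2, -149.4]] ang 177.7 len 254.6
bedS near       res0.05 mid [414.4   0.8] ends [[421.3, 150.9], [407.6, -149.3]] ang -92.6 len 300.5
bedS far        res0.13 mid [670.  -13.4] ends [[676.7, 130.8], [663.3, -157.7]] ang -92.7 len 288.8
bedS left       res0.17 mid [554.4 140.8] ends [[428.3, 147.2], [680.4, 134.3]] ang -2.9 len 252.4
bedS right      res0.12 mid [ 537.9 -155.8] ends [[413.5, -149.8], [662.2, -161.8]] ang -2.8 len 249.1
barT face       res0.19 mid [588.9 -18.4] ends [[584.4, 67.7], [593.4, -104.4]] ang -87.0 len 172.3
barT back       res0.45 mid [616.2 -19. ] ends [[611.9, 67.3], [620.4, -105.4]] ang -87.2 len 172.9
barT rend       res0.00 mid [ 608.3 -109.4] ends [[619.5, -109.9], [597.0, -108.8]] ang 17
[... 1085 characters left out ...]
0 len 49.6
brT legnear     res0.67 mid [533.3 332.1] ends [[528.5, 381.2], [538.1, 282.9]] ang -84.4 len 98.7
brS footnear    res0.16 mid [485.2 331.4] ends [[479.6, 381.3], [490.8, 281.6]] ang -83.6 len 100.4
brS footR       res0.12 mid [518.3 284.5] ends [[492.8, 281.2], [543.8, 287.8]] ang 7.4 len 51.4
brS legtopfar   res0.17 mid [543.9 335.4] ends [[538.4, 382.9], [549.3, 287.8]] ang -83.5 len 95.7
brS legtopnear  res0.05 mid [543. 334.] ends [[538.1, 381.6], [548.0, 286.3]] ang -84.1 len 95.7
brS legbotfar   res0.20 mid [542.8 343.5] ends [[536.8, 394.7], [548.8, 292.2]] ang -83.3 len 103.2
brS footL       res0.58 mid [499.9 385.6] ends [[484.2, 380.8], [515.6, 390.5]] ang 17.2 len 32.8
```

The measurements agree between views to about 3 mm. The fence origin is at about (592, 50.4, 12) with yaw 2.9°. The bracket origin is at about (543.4, 337.5) with yaw 6.4°, and its foot depth and length match the given sizes. I'll grip the leg, so the TCP goal is (539.4, 337.1) with a turn of +78°.

Request:
{"op": "drive_tool", "data": {"rows": [[[0.2, 0.45, 0, 0, 0, 0.1], [0.42, 0.95, 0, 0, 0, 0.2], [0.42, 0.95, 0, 0, 0, 0.2]]], "fingers": 0}}

```text
time_s: 0.48
eef_pos: [209.5, -400.6, 404.3]
ee_rot: [-0.001, 0.949, 0.315, 0.0]
force: [-0.0, -0.8, 1.4]
grip_width: 0.501
```

Request:
{"op": "drive_tool", "data": {"rows": [[[0.25, 0.5, 0, 0, 0, 0.1], [0.45, 1, 0, 0, 0, 0.2]]]}}

```text
time_s: 0.72
eef_pos: [254.8, -299.9, 404.1]
ee_rot: [-0.001, 0.887, 0.461, 0.0]
force: [0.6, -0.3, 0.2]
grip_width: 0.498
```

Request:
{"op": "drive_tool", "data": {"rows": [[[0.25, 0.5, 0, 0, 0, 0.1], [0.45, 1, 0, 0, 0, 0.2]]]}}

```text
time_s: 0.98
eef_pos: [300.3, -198.9, 404.1]
ee_rot: [-0.001, 0.803, 0.595, -0.0]
force: [1.0, 0.5, -0.6]
grip_width: 0.504
```

Request:
{"op": "drive_tool", "data": {"rows": [[[0.25, 0.5, 0, 0, 0, 0.1], [0.45, 1, 0, 0, 0, 0.2]]]}}

```text
time_s: 1.23
eef_pos: [346.0, -97.8, 404.3]
ee_rot: [-0.0, 0.699, 0.715, -0.0]
force: [0.6, -1.2, -0.1]
grip_width: 0.501
```

Request:
{"op": "drive_tool", "data": {"rows": [[[0.25, 0.5, 0, 0, 0, 0], [0.45, 1, 0, 0, 0, 0]]]}}

```text
time_s: 1.48
eef_pos: [391.9, 3.6, 404.3]
ee_rot: [-0.0, 0.7, 0.715, -0.0]
force: [0.6, -1.7, -0.6]
grip_width: 0.505
```

Request:
{"op": "drive_tool", "data": {"rows": [[[0.25, 0.5, 0, 0, 0, 0], [0.45, 1, 0, 0, 0, 0]]]}}

```text
time_s: 1.72
eef_pos: [438.1, 105.2, 404.2]
ee_rot: [0.0, 0.7, 0.714, -0.0]
force: [1.1, -1.9, -0.3]
grip_width: 0.5
```

Request:
{"op": "drive_tool", "data": {"rows": [[[0.25, 0.5, 0, 0, 0, 0], [0.45, 1, 0, 0, 0, 0]]]}}

```text
time_s: 1.98
eef_pos: [484.3, 206.7, 403.8]
ee_rot: [0.0, 0.7, 0.714, -0.0]
force: [0.7, -1.6, 0.5]
grip_width: 0.504
```

Request:
{"op": "drive_tool", "data": {"rows": [[[0.25, 0.5, 0, 0, 0, 0], [0.4, 1, 0, 0, 0, 0], [0.4, 1, 0, 0, 0, 0]]]}}

```text
time_s: 2.35
eef_pos: [525.1, 308.9, 402.2]
ee_rot: [-0.0, 0.7, 0.714, -0.001]
force: [-0.9, -1.1, 0.6]
grip_width: 0.499
```

Request:
{"op": "drive_tool", "data": {"rows": [[[0.143, 0.282, -0.4, 0, 0, 0.058], [0.143, 0.282, -0.9, 0, 0, 0.058], [0.143, 0.282, -0.9, 0, 0, 0.058]]]}}

```text
time_s: 2.72
eef_pos: [539.4, 336.0, 308.7]
ee_rot: [-0.002, 0.667, 0.745, -0.004]
force: [0.1, 0.9, 0.6]
grip_width: 0.499
```

Run:
```python
from h import *
ims=[]
for n in("scene","top"):
    im=viewer.capture(n)[:,:,::-1]; cv2.imwrite(f"pics/{n}1.png",im)
    u,v=(362,148) if n=="scene" else (192,282)
    ims.append(cv2.resize(im[v-60:v+60,u-60:u+60],None,fx=3,fy=3,interpolation=cv2.INTER_CUBIC))
cv2.imwrite("pics/d1.png",np.hstack(ims)); s=ctrl.sense(); print(s["eef_pos"],s["ee_rot"])
```

```text
[539.98606344 336.3849017  314.00112051] [ 2.44620012e-04  6.66917392e-01  7.45131616e-01 -8.36393628e-05]
```

View pics/d1.png

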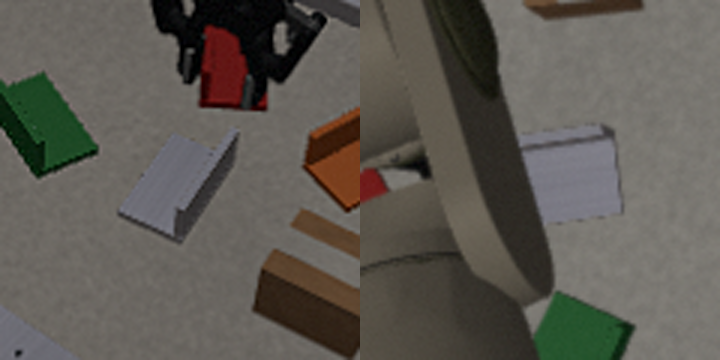

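The gripper is over the bracket. In the scene crop the fingers are still higher up, and nothing else is under them. Going down.

Request:
{"op": "drive_tool", "data": {"rows": [[[0, 0.007, -0.4, 0, 0, 0], [0, 0.007, -0.8, 0, 0, 0], [0, 0.007, -0.8, 0, 0, 0]]]}}

```text
time_s: 3.2
eef_pos: [540.2, 336.6, 234.2]
ee_rot: [-0.0, 0.667, 0.745, -0.001]
force: [-0.3, 0.9, 0.3]
grip_width: 0.499
```

Run:
```python
from h import *
n="scene"
im=viewer.capture(n)[:,:,::-1]; cv2.imwrite(f"pics/{n}2.png",im)
u,v=(362,135)
cv2.imwrite("pics/d2.png",cv2.resize(im[v-50:v+50,u-60:u+60],None,fx=6,fy=6,interpolation=cv2.INTER_CUBIC)); s=ctrl.sense(); print(s["eef_pos"],s["ee_rot"])
```

```text
[540.61635818 336.87181979 236.17833371] [7.21744262e-04 6.67171466e-01 7.44903355e-01 8.40779028e-04]
```

View pics/d2.png

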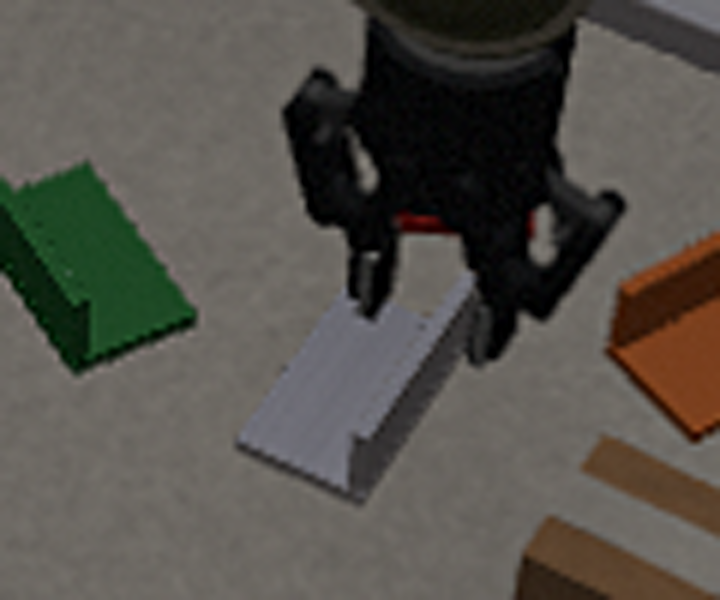

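Request:
{"op": "drive_tool", "data": {"rows": [[[-0.01, 0, -0.25, 0, 0, 0], [-0.01, 0, -0.49, 0, 0, 0], [-0.01, 0, -0.49, 0, 0, 0], [-0.01, 0, -0.49, 0, 0, 0]]]}}

```text
time_s: 3.75
eef_pos: [540.4, 337.1, 190.0]
ee_rot: [0.002, 0.667, 0.745, 0.003]
force: [0.1, -0.5, 0.9]
grip_width: 0.5
```

Run:
```python
from h import *
n="scene"
im=viewer.capture(n)[:,:,::-1]; cv2.imwrite(f"pics/{n}3.png",im)
u,v=(362,135)
cv2.imwrite("pics/d3.png",cv2.resize(im[v-50:v+50,u-60:u+60],None,fx=6,fy=6,interpolation=cv2.INTER_CUBIC)); s=ctrl.sense(); print(s["eef_pos"],s["ee_rot"],s["force"])
print(proj("scene",[540.6,336.9,68]))
```

```text
[540.26335194 337.05200983 189.69272079] [0.0015775  0.66721152 0.74486233 0.0025312 ] [0.84098647 1.00949028 0.69198787]
[[372.06281338 137.32329271]]
```

View pics/d3.png

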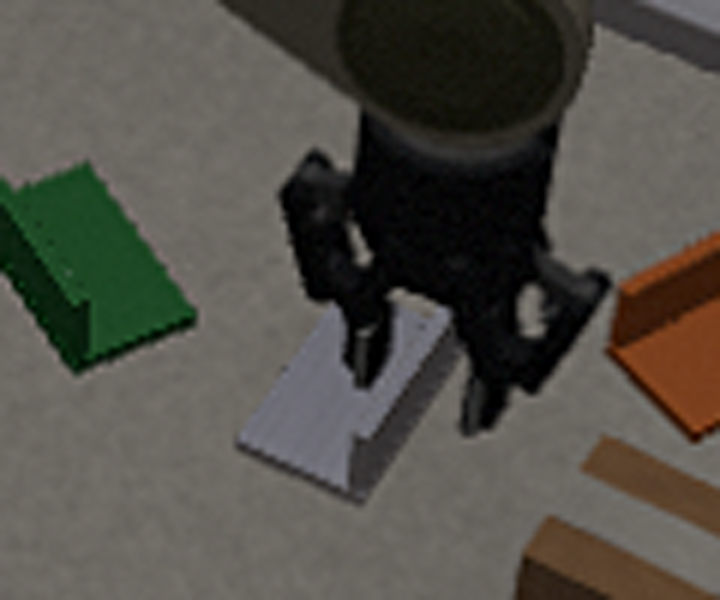

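The fingers straddle the leg: the inner tip is at crop (365,380) and the outer at (480,425). Closing.

Request:
{"op": "drive_tool", "data": {"rows": [[[0, 0, 0, 0, 0, 0], [0, 0, 0, 0, 0, 0], [0, 0, 0, 0, 0, 0], [0, 0, 0, 0, 0, 0], [0, 0, 0, 0, 0, 0], [0, 0, 0, 0, 0, 0]]], "fingers": -1, "force": 50}}

```text
time_s: 4.55
eef_pos: [540.4, 337.2, 190.9]
ee_rot: [0.002, 0.667, 0.745, 0.003]
force: [-1.8, -0.4, 7.4]
grip_width: 0.087
```

Request:
{"op": "drive_tool", "data": {"rows": [[[0, 0, 0.1, 0, 0, 0], [0, 0, 0.4, 0, 0, 0], [0, 0, 0.8, 0, 0, 0], [0, 0, 0.8, 0, 0, 0]]]}}

```text
time_s: 5.05
eef_pos: [540.8, 337.4, 274.4]
ee_rot: [0.003, 0.667, 0.745, 0.006]
force: [0.0, 0.2, -2.3]
grip_width: 0.08
```

Run:
```python
from h import *
n="scene"
im=viewer.capture(n)[:,:,::-1]; cv2.imwrite(f"pics/{n}4.png",im)
u,v=(380,115)
cv2.imwrite("pics/d4.png",cv2.resize(im[v-50:v+50,u-60:u+60],None,fx=6,fy=6,interpolation=cv2.INTER_CUBIC)); s=ctrl.sense(); print(s["eef_pos"],s["ee_rot"],s["force"],s["grip_width"])
```

```text
[540.41000826 337.26135695 271.96730236] [0.00227207 0.66717242 0.74488898 0.00402609] [-0.08752063  0.51641097 -3.81554567] 0.08401555993119493
```

View pics/d4.png

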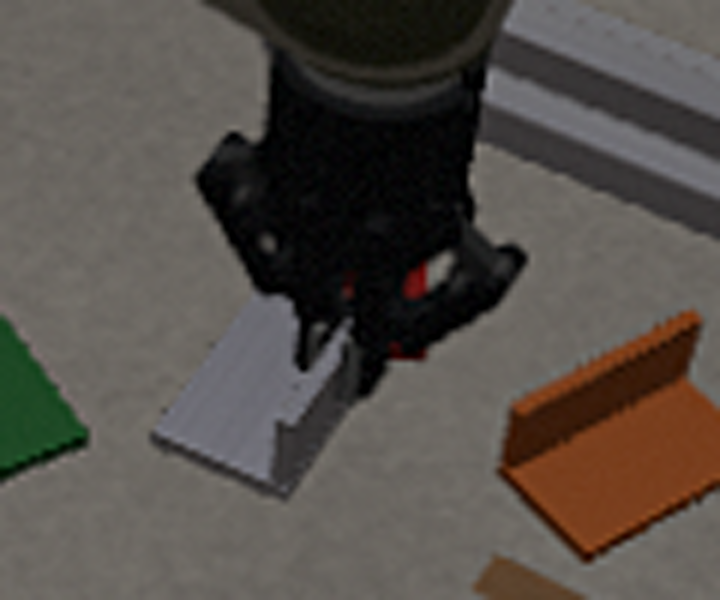

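The bracket is held level (crop: leg in the jaws, foot at lower left). Carrying it toward the bed.

Request:
{"op": "drive_tool", "data": {"rows": [[[0.02, -0.3, 0.05, 0, 0, 0], [0.04, -0.65, 0.05, 0, 0, -0.02], [0.05, -1, 0.05, 0, 0, -0.039]]]}}

```text
time_s: 5.48
eef_pos: [545.1, 236.1, 275.4]
ee_rot: [0.002, 0.69, 0.724, 0.003]
force: [-0.1, -0.8, -2.6]
grip_width: 0.082
```

Request:
{"op": "drive_tool", "data": {"rows": [[[0.02, -0.4, 0, 0, 0, 0], [0.05, -0.8, 0, 0, 0, 0], [0.05, -1, 0, 0, 0, 0]]]}}

```text
time_s: 5.85
eef_pos: [549.9, 134.5, 274.1]
ee_rot: [0.001, 0.691, 0.723, 0.002]
force: [0.4, 0.3, -2.9]
grip_width: 0.083
```

Request:
{"op": "drive_tool", "data": {"rows": [[[0.02, -0.4, 0, 0, 0, 0], [0.05, -0.8, 0, 0, 0, 0], [0.05, -1, 0, 0, 0, 0], [0.05, -1, 0, 0, 0, 0]]]}}

```text
time_s: 6.35
eef_pos: [554.9, 34.0, 273.7]
ee_rot: [0.0, 0.691, 0.723, 0.002]
force: [-0.2, 0.3, -2.5]
grip_width: 0.089
```

Request:
{"op": "drive_tool", "data": {"rows": [[[0.01, -0.2, 0, 0, 0, 0.003], [0.01, -0.405, -0.2, 0, 0, 0.003], [0.01, -0.405, -0.4, 0, 0, 0.003], [0.01, -0.405, -0.4, 0, 0, 0.003]]]}}

```text
time_s: 6.85
eef_pos: [555.5, -5.3, 232.3]
ee_rot: [-0.001, 0.689, 0.725, 0.001]
force: [-0.6, -0.0, -2.5]
grip_width: 0.079
```

Run:
```python
from h import *
n="scene"
im=viewer.capture(n)[:,:,::-1]; cv2.imwrite(f"pics/{n}5.png",im)
u,v=(295,230)
cv2.imwrite("pics/d5.png",cv2.resize(im[v-60:v+60,u-70:u+70],None,fx=5,fy=5,interpolation=cv2.INTER_CUBIC)); s=ctrl.sense(); print(s["eef_pos"],s["ee_rot"],s["force"],s["grip_width"])
im=viewer.capture("top")[:,:,::-1]; cv2.imwrite("pics/top5.png",im)
```

```text
[555.84627684  -5.36851755 233.50040036] [-1.72011538e-04  6.88930259e-01  7.24825919e-01  1.56737205e-03] [ 0.32656855  0.19113402 -2.97325849] 0.08513121289958708
```

View pics/d5.png

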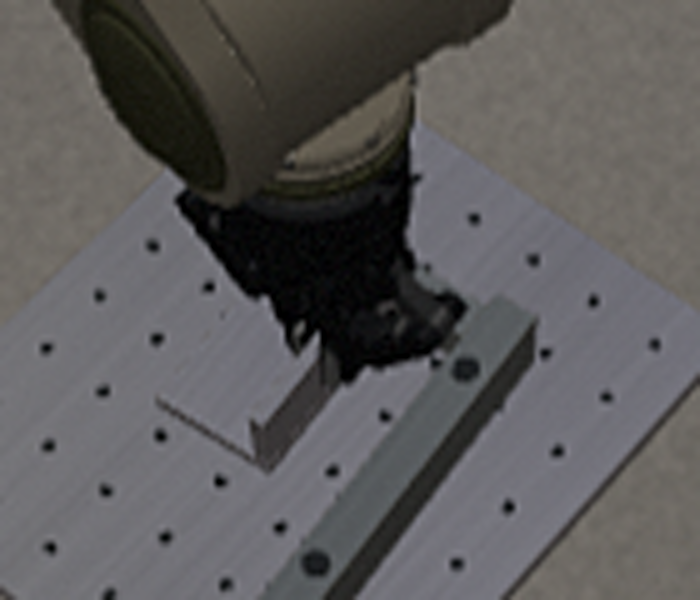

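View pics/top5.png

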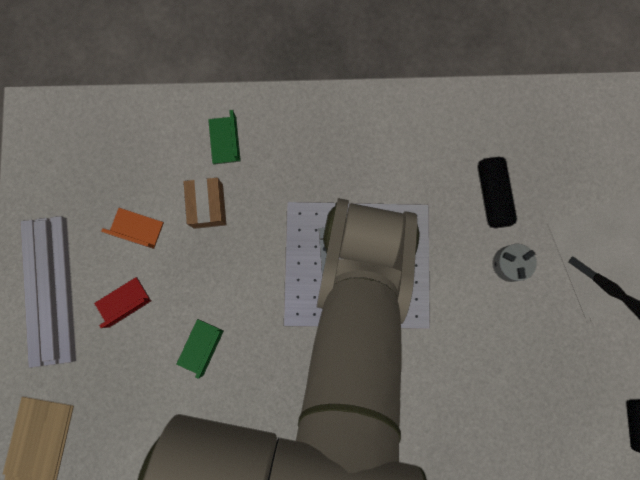

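Request:
{"op": "drive_tool", "data": {"rows": [[[0, -0.01, -0.15, 0, 0, 0], [0, -0.01, -0.26, 0, 0, 0], [0, -0.01, -0.28, 0, 0, 0], [0, -0.01, -0.28, 0, 0, 0]]]}}

```text
time_s: 7.45
eef_pos: [556.1, -6.5, 206.1]
ee_rot: [0.0, 0.689, 0.725, 0.002]
force: [-1.4, -1.6, -3.3]
grip_width: 0.083
```

Request:
{"op": "drive_tool", "data": {"rows": [[[0, 0, -0.02, 0, 0, 0], [0, 0, -0.03, 0, 0, 0], [0, 0, -0.03, 0, 0, 0]]]}}

```text
time_s: 7.82
eef_pos: [556.1, -6.5, 203.1]
ee_rot: [0.0, 0.689, 0.725, 0.002]
force: [-0.8, -1.4, -2.3]
grip_width: 0.083
```

Request:
{"op": "drive_tool", "data": {"rows": [[[0, 0, -0.02, 0, 0, 0], [0, 0, -0.02, 0, 0, 0], [0, 0, -0.02, 0, 0, 0]]]}}

```text
time_s: 8.2
eef_pos: [556.2, -6.5, 202.8]
ee_rot: [0.001, 0.689, 0.725, 0.002]
force: [-5.7, 0.6, 14.9]
grip_width: 0.09
```

Contact with the bed at TCP z≈203. Releasing.

Request:
{"op": "drive_tool", "data": {"rows": [[[0, 0, 0.01, 0, 0, 0], [0, 0, 0.01, 0, 0, 0], [0, 0, 0.01, 0, 0, 0], [0, 0, 0.01, 0, 0, 0]]], "fingers": -0.5}}

```text
time_s: 8.7
eef_pos: [556.2, -6.5, 203.7]
ee_rot: [0.001, 0.689, 0.725, 0.002]
force: [1.0, -0.5, 0.4]
grip_width: 0.245
```

Request:
{"op": "drive_tool", "data": {"rows": [[[0, 0, 0.2, 0, 0, 0], [0, 0, 0.5, 0, 0, 0], [0, 0, 0.9, 0, 0, 0], [-0.4, 0, 1, 0, 0, 0], [-0.4, 0, 1, 0, 0, 0]]]}}

```text
time_s: 9.32
eef_pos: [514.9, -6.3, 304.5]
ee_rot: [0.001, 0.689, 0.725, 0.002]
force: [0.5, 0.1, 0.3]
grip_width: 0.25
```

Run:
```python
from h import *
n="scene"
im=viewer.capture(n)[:,:,::-1]; cv2.imwrite(f"pics/{n}6.png",im)
u,v=(295,230)
cv2.imwrite("pics/d6.png",cv2.resize(im[v-60:v+60,u-70:u+70],None,fx=5,fy=5,interpolation=cv2.INTER_CUBIC)); s=ctrl.sense(); print(s["eef_pos"],s["ee_rot"],s["force"],s["grip_width"])
```

```text
[515.85348452  -6.48005088 304.15876307] [0.00115829 0.68893836 0.72481556 0.00223614] [ 0.59447166 -0.32814989  0.21133217] 0.2496500442065108
```

View pics/d6.png

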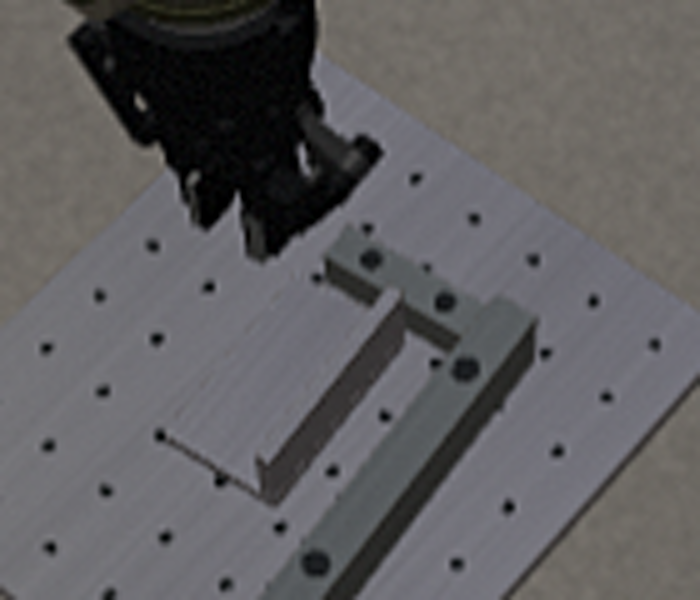

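The bracket sits flat on the bed, parallel to the fence. In the crop the leg runs (265,470)-(400,300), with a gap to the fence and a small gap to the stop. Now I'll check joint 6 before turning the closed fingers 90°.

```bash
cat > m2.py <<'E'
from h import *
import sys
S=cv2.imread(sys.argv[1]);o=(225,170)
C=lambda *u:crop(o,u)
L=[("legtopfar",C(400,305),C(275,470),57),("legbotfar",C(405,335),C(278,500),12),("footR",C(165,438),C(258,497),20)]
for nm,a,b,z in L:
    a,b,r=edge(S,a,b);p=onz("scene",[a,b],z)[:,:2]
    d=p[1]-p[0];print(nm,f"{r:.2f}",p.round(1).tolist(),np.degrees(np.arctan2(d[1],d[0])).round(2))
E
python3 m2.py pics/scene6.png; python3 -c "
from h import *
print(ctrl.sense()['joints'])"
```

```text
legtopfar 0.17 [[562.6, 38.1], [566.5, -56.3]] -87.62
legbotfar 0.18 [[561.6, 47.1], [566.4, -51.3]] -87.2
footR 0.65 [[509.6, -61.3], [559.1, -55.1]] 7.2
[-0.24039458  0.39537595  1.66180581  0.00309692  1.08018131 -0.29259162]
```

Request:
{"op": "drive_tool", "data": {"rows": [[[0, 0, 0, 0, 0, 0.12], [0, 0, 0, 0, 0, 0.24], [0, 0, 0, 0, 0, 0.36], [0, 0, 0, 0, 0, 0.48], [0, 0, 0, 0, 0, 0.6], [0, 0, 0, 0, 0, 0.72], [0, 0, 0, 0, 0, 0.84], [0, 0, 0, 0, 0, 0.96], [0, 0, 0, 0, 0, 1], [0, 0, 0, 0, 0, 1]]], "fingers": -1, "force": 40}}

```text
time_s: 10.62
eef_pos: [516.4, -6.6, 303.7]
ee_rot: [-0.001, -0.025, 1.0, 0.002]
force: [0.4, 0.6, 1.0]
grip_width: 0.003
```

Request:
{"op": "drive_tool", "data": {"rows": [[[-0.08, 0, -0.2, 0.006, -0.11, 0], [-0.15, 0.01, -0.4, 0.006, -0.111, 0], [-0.15, 0.01, -0.6, 0.006, -0.111, 0], [-0.15, 0.01, -0.7, 0.006, -0.111, 0], [-0.15, 0.01, -0.7, 0.006, -0.111, 0]]]}}

```text
time_s: 11.25
eef_pos: [501.6, -5.6, 233.3]
ee_rot: [0.086, -0.025, 0.996, 0.005]
force: [-0.5, 0.7, -0.6]
grip_width: 0.0
```

Run:
```python
from h import *
n="scene"
im=viewer.capture(n)[:,:,::-1]; cv2.imwrite(f"pics/{n}7.png",im)
u,v=(295,230)
cv2.imwrite("pics/d7.png",cv2.resize(im[v-60:v+60,u-70:u+70],None,fx=5,fy=5,interpolation=cv2.INTER_CUBIC)); s=ctrl.sense(); print(s["eef_pos"],s["ee_rot"],s["force"],s["grip_width"])
from scipy.spatial.transform import Rotation as R
q=s["ee_rot"];M=R.from_quat([q[1],q[2],q[3],q[0]]).as_matrix();print(M.round(3),"tip",s["eef_pos"]+173.4*M[:,2])
```

```text
[501.68667812  -5.59876839 233.89423131] [ 0.08633684 -0.0248628   0.99594335  0.00496385] [-0.30125307 -0.09160504  1.19872607] -0.000158553529122344
[[-0.984 -0.05   0.172]
 [-0.049  0.999  0.014]
 [-0.172  0.006 -0.985]] tip [531.46402964  -3.13985486  63.08784068]
```

View pics/d7.png

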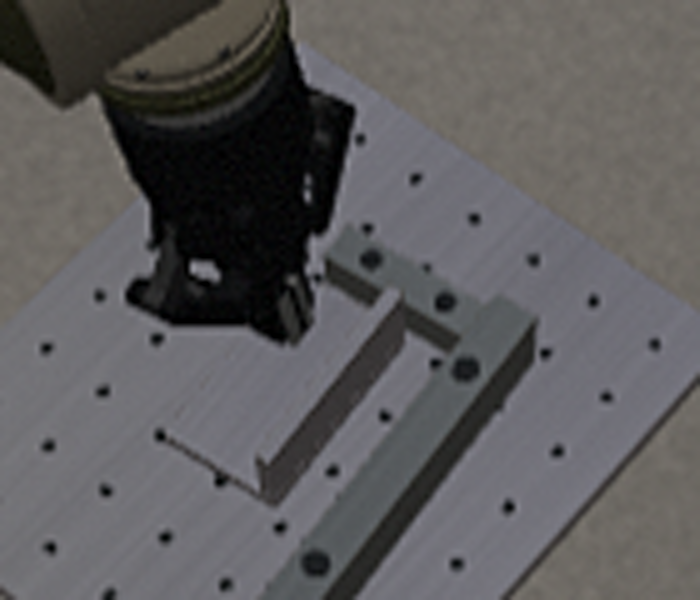

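Request:
{"op": "drive_tool", "data": {"rows": [[[0, -0.02, -0.2, 0, 0, 0], [0, -0.02, -0.36, 0, 0, 0], [0.04, -0.02, -0.36, 0, 0, 0], [0.08, -0.02, -0.36, 0, 0, 0]]]}}

```text
time_s: 11.8
eef_pos: [510.3, -7.6, 198.5]
ee_rot: [0.087, -0.025, 0.996, 0.005]
force: [0.3, -0.3, -0.2]
grip_width: -0.001
```

Request:
{"op": "drive_tool", "data": {"rows": [[[0.04, 0, 0, 0, 0, 0], [0.08, 0, 0, 0, 0, 0], [0.12, 0, 0, 0, 0, 0], [0.16, 0, 0, 0, 0, 0], [0.2, 0, 0, 0, 0, 0], [0.2, 0, 0, 0, 0, 0]]]}}

```text
time_s: 12.55
eef_pos: [530.5, -7.6, 198.4]
ee_rot: [0.087, -0.025, 0.996, 0.005]
force: [0.3, -0.9, 0.5]
grip_width: -0.001
```

Request:
{"op": "drive_tool", "data": {"rows": [[[0.04, 0, 0, 0, 0, 0], [0.08, 0, 0, 0, 0, 0], [0.1, 0, 0, 0, 0, 0], [0.1, 0, 0, 0, 0, 0]]]}}

```text
time_s: 13.05
eef_pos: [540.7, -7.7, 198.5]
ee_rot: [0.087, -0.025, 0.996, 0.005]
force: [-0.4, 0.6, 0.4]
grip_width: -0.006
```

Run:
```python
from h import *
n="scene"
im=viewer.capture(n)[:,:,::-1]; cv2.imwrite(f"pics/{n}8.png",im)
u,v=(295,230)
cv2.imwrite("pics/d8.png",cv2.resize(im[v-60:v+60,u-70:u+70],None,fx=5,fy=5,interpolation=cv2.INTER_CUBIC)); s=ctrl.sense(); print(s["eef_pos"],s["force"])
```

```text
[540.63769193  -7.65292915 198.47306149] [-0.46494898 -0.60204531  0.32656483]
```

View pics/d8.png

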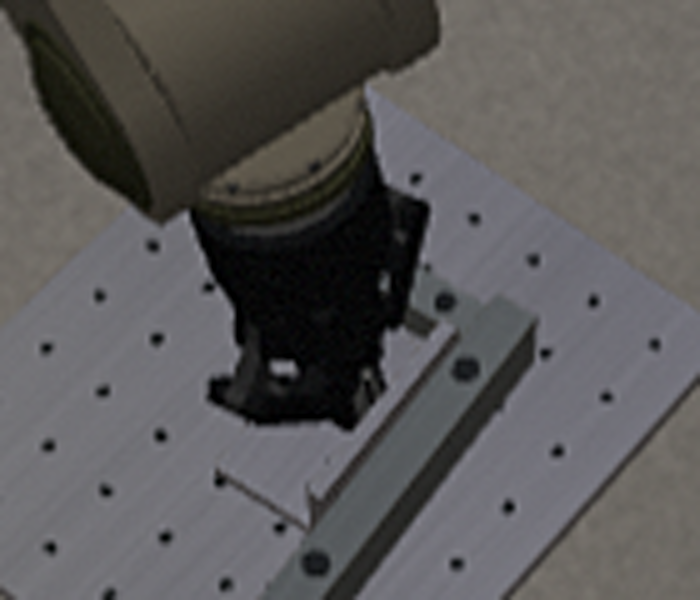

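The leg is now almost at the fence, with a thin gap along (330,500)-(450,340) in the crop, and still parallel to it. Continuing gently.

Request:
{"op": "drive_tool", "data": {"rows": [[[0.02, 0, 0, 0, 0, 0], [0.04, 0, 0, 0, 0, 0], [0.04, 0, 0, 0, 0, 0], [0.04, 0, 0, 0, 0, 0]]]}}

```text
time_s: 13.6
eef_pos: [544.2, -7.7, 198.4]
ee_rot: [0.086, -0.025, 0.996, 0.005]
force: [-5.6, -1.1, 4.3]
grip_width: -0.001
```

Request:
{"op": "drive_tool", "data": {"rows": [[[0.01, 0, 0, 0, 0, 0], [0.02, 0, 0, 0, 0, 0], [0.02, 0, 0, 0, 0, 0]]]}}

```text
time_s: 13.98
eef_pos: [545.2, -7.7, 198.5]
ee_rot: [0.084, -0.025, 0.996, 0.005]
force: [-15.2, -2.3, 11.6]
grip_width: 0.001
```

The leg is on the fence (15 N reaction). I'll lift away and check the gap at the stop.

Request:
{"op": "drive_tool", "data": {"rows": [[[-0.04, 0, 0, 0, 0, 0], [-0.1, 0, 0.1, 0, 0, 0], [-0.2, -0.2, 0.4, 0, 0, 0], [-0.3, -0.5, 0.6, 0, 0, 0], [-0.3, -0.8, 0.6, 0, 0, 0], [-0.3, -1, 0.6, 0, 0, 0], [-0.3, -1, 0.6, 0, 0, 0]]]}}

```text
time_s: 14.85
eef_pos: [515.1, -108.6, 259.1]
ee_rot: [0.084, -0.024, 0.996, 0.005]
force: [0.4, 0.6, -0.1]
grip_width: 0.0
```

Run:
```python
from h import *
for n,(u,v) in(("scene",(300,225)),("top",(350,250))):
    im=viewer.capture(n)[:,:,::-1]; cv2.imwrite(f"pics/{n}9.png",im)
    cv2.imwrite(f"pics/d9{n}.png",cv2.resize(im[v-50:v+50,u-60:u+60],None,fx=6,fy=6,interpolation=cv2.INTER_CUBIC)); 
s=ctrl.sense(); print(s["eef_pos"],s["force"])
```

```text
[ 515.14269213 -107.24172154  258.77583336] [ 0.27532945 -0.42400767  0.27955144]
```

View pics/d9scene.png

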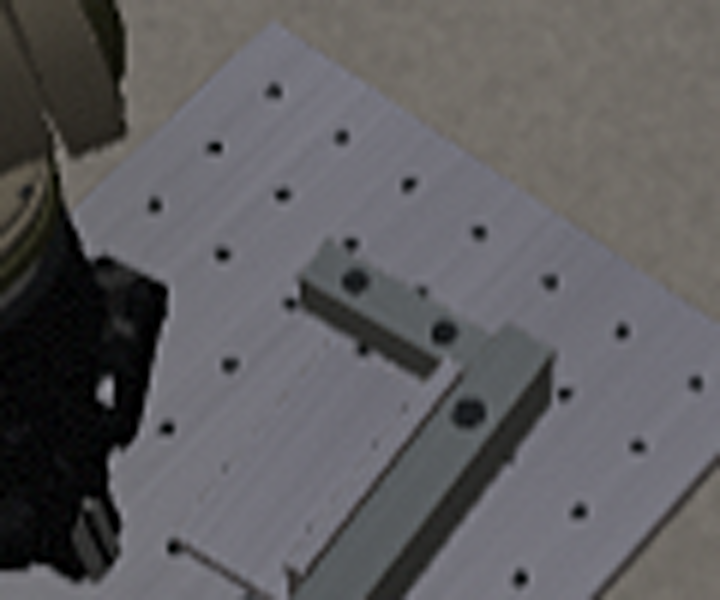

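View pics/d9top.png

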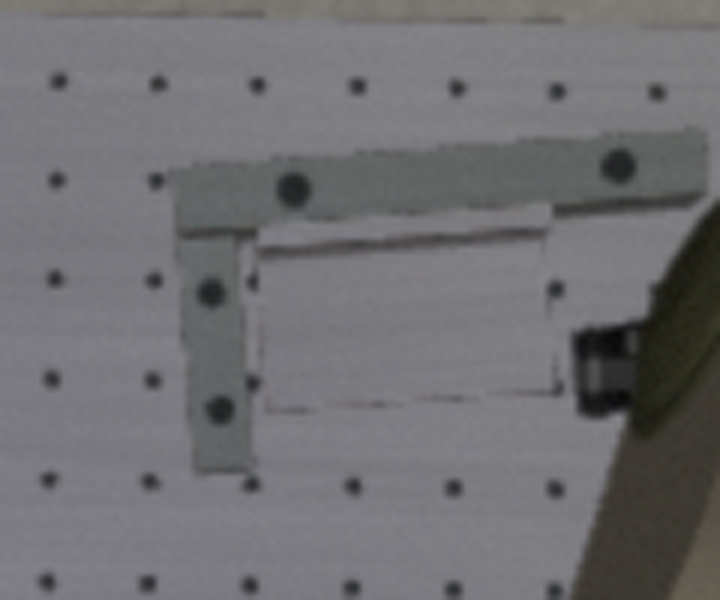

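Scene: the leg is flush along the fence, (300,590)-(460,375) in the crop. Top: there is a gap of a few mm between the foot end (u≈262) and the stop (u≈245). I'll push the near end (u≈555) toward +y at foot height.

Run:
```python
from h import *
o=(290,200)
print(onz("top",[crop(o,(550,310),6),crop(o,(262,330),6)],20).round(1), onz("top",[crop(o,(245,350),6)],37).round(1))
```

```text
[[563.1 -57.5  20. ]
 [558.8  42.2  20. ]] [[550.4  48.8  37. ]]
```

Request:
{"op": "drive_tool", "data": {"rows": [[[0.2, 0.13, -0.3, 0, 0, 0], [0.2, 0.13, -0.6, 0, 0, 0], [0.2, 0.13, -0.66, 0, 0, 0], [0.2, 0.13, -0.66, 0, 0, 0]]]}}

```text
time_s: 15.45
eef_pos: [535.3, -93.9, 193.3]
ee_rot: [0.084, -0.026, 0.996, 0.005]
force: [-1.0, 1.2, 0.7]
grip_width: 0.0
```

Request:
{"op": "drive_tool", "data": {"rows": [[[0, 0, -0.03, 0, 0, 0], [0, 0, -0.06, 0, 0, 0], [0, 0.05, -0.06, 0, 0, 0], [0, 0.1, -0.06, 0, 0, 0], [-0.01, 0.15, -0.06, 0, 0, 0], [-0.01, 0.18, -0.06, 0, 0, 0], [-0.01, 0.18, -0.06, 0, 0, 0]]]}}

```text
time_s: 16.32
eef_pos: [534.3, -75.7, 187.4]
ee_rot: [0.084, -0.026, 0.996, 0.005]
force: [0.3, 0.3, -0.1]
grip_width: 0.0
```

Run:
```python
from h import *
for n,(u,v) in(("scene",(295,250)),("top",(350,250))):
    im=viewer.capture(n)[:,:,::-1]; cv2.imwrite(f"pics/{n}10.png",im)
    cv2.imwrite(f"pics/d10{n}.png",cv2.resize(im[v-50:v+50,u-60:u+60],None,fx=6,fy=6,interpolation=cv2.INTER_CUBIC)); 
s=ctrl.sense(); print(s["eef_pos"],s["force"])
```

```text
[534.29543113 -75.937894   187.3591611 ] [ 1.46253616  0.08747401 -0.31926571]
```

View pics/d10scene.png

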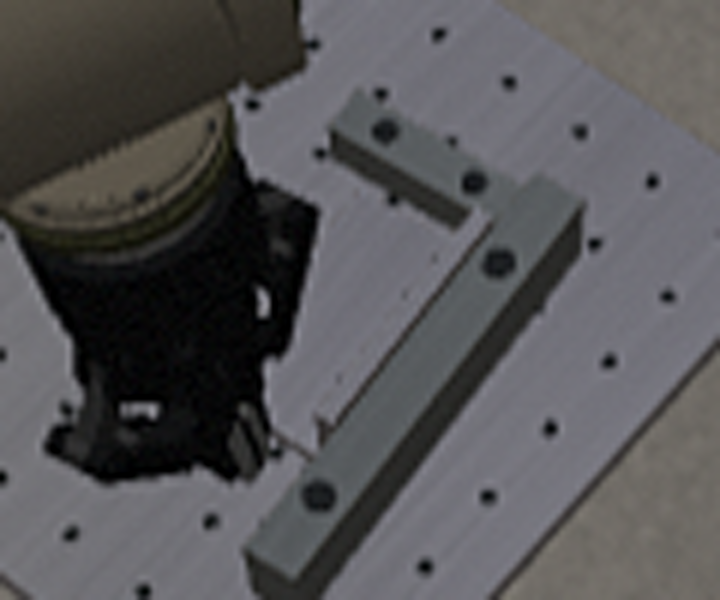

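The tip stands just short of the bracket's near end (crop (250,465), end edge (270,430)-(310,455)), at the foot's height. Pushing +y.

Request:
{"op": "drive_tool", "data": {"rows": [[[0, 0.02, 0, 0, 0, 0], [0, 0.04, 0, 0, 0, 0], [0, 0.06, 0, 0, 0, 0], [0, 0.08, 0, 0, 0, 0], [0, 0.08, 0, 0, 0, 0]]]}}

```text
time_s: 17.05
eef_pos: [534.3, -67.8, 187.4]
ee_rot: [0.084, -0.026, 0.996, 0.005]
force: [-0.1, 0.3, 1.2]
grip_width: 0.0
```

Request:
{"op": "drive_tool", "data": {"rows": [[[0, 0.02, 0, 0, 0, 0], [0, 0.03, 0, 0, 0, 0], [0, 0.03, 0, 0, 0, 0]]]}}

```text
time_s: 17.42
eef_pos: [534.3, -64.7, 187.4]
ee_rot: [0.084, -0.026, 0.996, 0.005]
force: [-0.4, -0.6, 0.6]
grip_width: -0.004
```

Request:
{"op": "drive_tool", "data": {"rows": [[[0, 0.015, 0, 0, 0, 0], [0, 0.03, 0, 0, 0, 0], [0, 0.03, 0, 0, 0, 0]]]}}

```text
time_s: 17.8
eef_pos: [534.3, -61.6, 187.4]
ee_rot: [0.084, -0.026, 0.996, 0.005]
force: [-0.6, 0.2, -0.4]
grip_width: 0.003
```

Request:
{"op": "drive_tool", "data": {"rows": [[[0, 0.015, 0, 0, 0, 0], [0, 0.02, 0, 0, 0, 0], [0, 0.02, 0, 0, 0, 0]]]}}

```text
time_s: 18.18
eef_pos: [534.3, -60.2, 187.3]
ee_rot: [0.084, -0.026, 0.996, 0.005]
force: [-1.6, -7.2, 0.5]
grip_width: -0.006
```

Run:
```python
from h import *
for n,(u,v) in(("scene",(295,250)),("top",(350,250))):
    im=viewer.capture(n)[:,:,::-1]; cv2.imwrite(f"pics/{n}11.png",im)
    cv2.imwrite(f"pics/d11{n}.png",cv2.resize(im[v-50:v+50,u-60:u+60],None,fx=6,fy=6,interpolation=cv2.INTER_CUBIC)); 
s=ctrl.sense(); print(s["eef_pos"],s["force"])
```

```text
[534.26527121 -60.20632448 187.36076413] [-2.37333907 -7.32975468 -1.22762546]
```

View pics/d11scene.png

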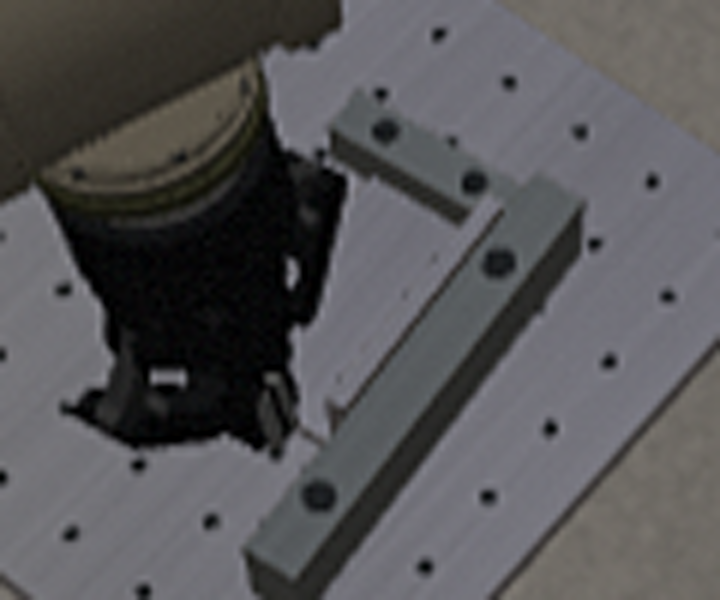

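View pics/d11top.png

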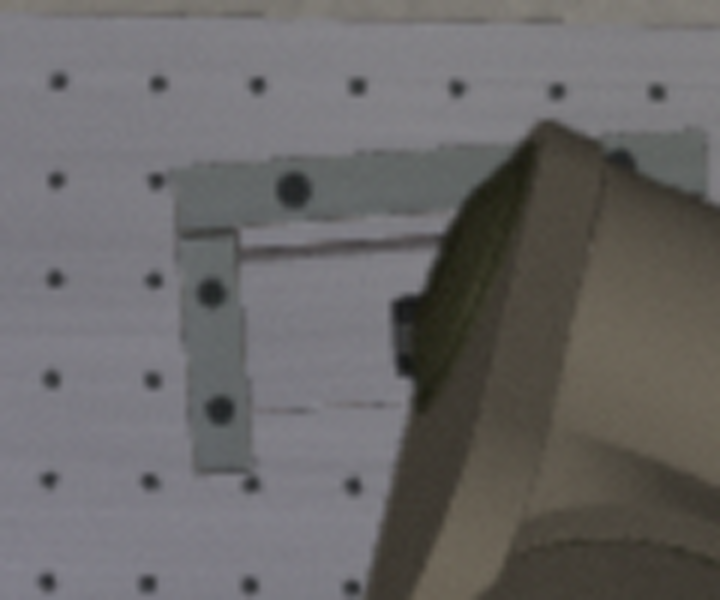

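The bracket's end now meets the stop (top crop (240,250), no gap left), with a 7 N reaction, and the leg still lies along the fence. Next: back off, lift and go into the inner corner at mid-length.

Request:
{"op": "drive_tool", "data": {"rows": [[[0, -0.08, 0, 0, 0, 0], [0, -0.08, 0.2, 0, 0, 0], [0, -0.08, 0.4, 0, 0, 0], [-0.05, 0.2, 0.4, 0, 0, 0], [-0.05, 0.57, 0.4, 0, 0, 0], [-0.05, 0.57, 0.4, 0, 0, 0], [-0.05, 0.57, 0.25, 0, 0, 0], [-0.05, 0.57, 0.11, 0, 0, 0], [-0.05, 0.57, 0.11, 0, 0, 0]]]}}

```text
time_s: 19.4
eef_pos: [528.9, -3.8, 196.7]
ee_rot: [0.083, -0.025, 0.996, 0.005]
force: [-1.3, 1.4, 0.1]
grip_width: 0.003
```

Run:
```python
from h import *
for n,(u,v) in(("scene",(295,250)),("top",(350,250))):
    im=viewer.capture(n)[:,:,::-1]; cv2.imwrite(f"pics/{n}12.png",im)
    cv2.imwrite(f"pics/d12{n}.png",cv2.resize(im[v-50:v+50,u-60:u+60],None,fx=6,fy=6,interpolation=cv2.INTER_CUBIC)); 
s=ctrl.sense(); print(s["eef_pos"],s["force"])
```

```text
[529.36474038  -3.63573004 198.10783168] [ 0.23773172  0.51256179 -0.00279165]
```

View pics/d12scene.png

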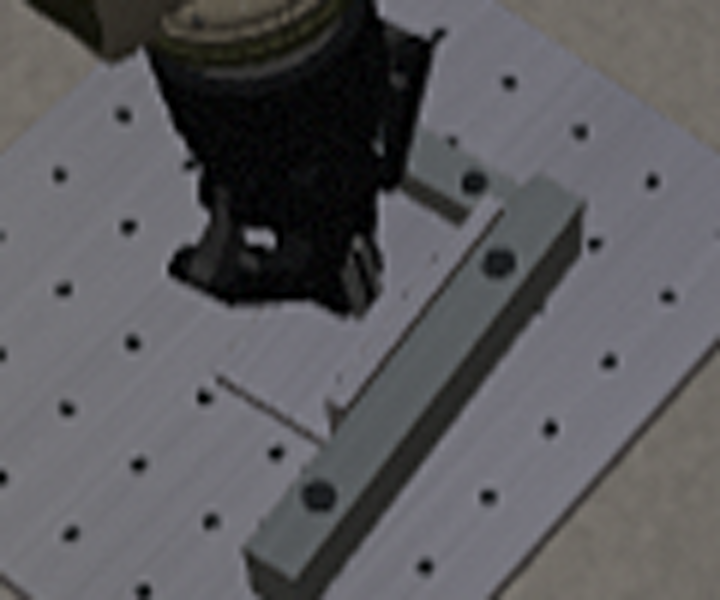

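Request:
{"op": "drive_tool", "data": {"rows": [[[0.06, 0, 0, 0, 0, 0], [0.12, 0, 0, 0, 0, 0], [0.12, 0, -0.02, 0, 0, 0], [0.12, 0, -0.04, 0, 0, 0], [0.12, 0, -0.04, 0, 0, 0]]]}}

```text
time_s: 20.12
eef_pos: [541.2, -3.6, 193.9]
ee_rot: [0.084, -0.025, 0.996, 0.005]
force: [-0.2, 0.0, 0.1]
grip_width: 0.0
```

Request:
{"op": "drive_tool", "data": {"rows": [[[0, 0, -0.01, 0, 0, 0], [0, 0, -0.02, 0, 0, 0], [0, 0, -0.02, 0, 0, 0]]]}}

```text
time_s: 20.5
eef_pos: [541.2, -3.6, 192.2]
ee_rot: [0.084, -0.025, 0.996, 0.005]
force: [-1.9, 0.4, 4.5]
grip_width: -0.002
```

Request:
{"op": "drive_tool", "data": {"rows": [[[0.01, 0, -0.005, 0, 0, 0], [0.02, 0, -0.005, 0, 0, 0], [0.03, 0, -0.005, 0, 0, 0], [0.03, 0, -0.005, 0, 0, 0]]]}}

```text
time_s: 21.0
eef_pos: [543.9, -3.5, 192.1]
ee_rot: [0.083, -0.026, 0.996, 0.005]
force: [-6.4, 0.0, 8.3]
grip_width: -0.0
```

Request:
{"op": "drive_tool", "data": {"rows": [[[0.007, 0, -0.006, 0, 0, 0], [0.007, 0, -0.006, 0, 0, 0], [0.007, 0, -0.006, 0, 0, 0]]]}}

```text
time_s: 21.38
eef_pos: [544.2, -3.5, 192.0]
ee_rot: [0.082, -0.026, 0.996, 0.005]
force: [-7.4, -0.5, 12.0]
grip_width: -0.0
```

Request:
{"op": "drive_tool", "data": {"rows": [[[0.01, 0, -0.003, 0, 0, 0], [0.01, 0, -0.003, 0, 0, 0], [0.01, 0, -0.003, 0, 0, 0]]]}}

```text
time_s: 21.75
eef_pos: [544.9, -3.5, 192.1]
ee_rot: [0.081, -0.026, 0.996, 0.005]
force: [-6.0, 0.4, 9.6]
grip_width: -0.002
```

Request:
{"op": "drive_tool", "data": {"rows": [[[0.01, 0, -0.003, 0, 0, 0], [0.01, 0, -0.003, 0, 0, 0], [0.01, 0, -0.003, 0, 0, 0]]]}}

```text
time_s: 22.12
eef_pos: [545.5, -3.5, 192.2]
ee_rot: [0.081, -0.026, 0.996, 0.005]
force: [-6.8, -0.1, 9.1]
grip_width: -0.002
```

Run:
```python
from h import *
for n,(u,v) in(("scene",(295,250)),("top",(350,250))):
    im=viewer.capture(n)[:,:,::-1]; cv2.imwrite(f"pics/{n}13.png",im)
    cv2.imwrite(f"pics/d13{n}.png",cv2.resize(im[v-50:v+50,u-60:u+60],None,fx=6,fy=6,interpolation=cv2.INTER_CUBIC)); 
s=ctrl.sense(); print(s["eef_pos"],s["force"],s["ee_rot"],s["wrist_torque"])
```

```text
[545.46179828  -3.51151435 192.16705135] [-7.18648054  0.57672341  9.48885749] [ 0.08058991 -0.02617006  0.99639143  0.004951  ] [-0.09046911  1.1077643  -0.05440778]
```

View pics/d13scene.png

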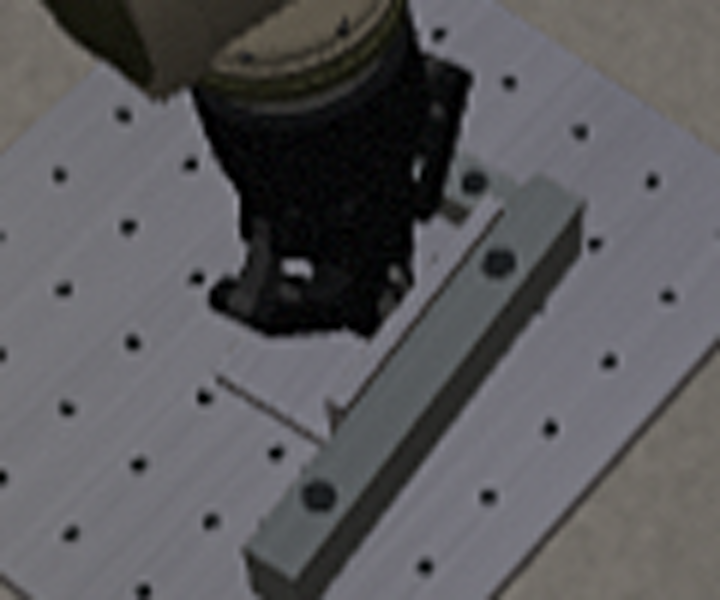

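View pics/d13top.png

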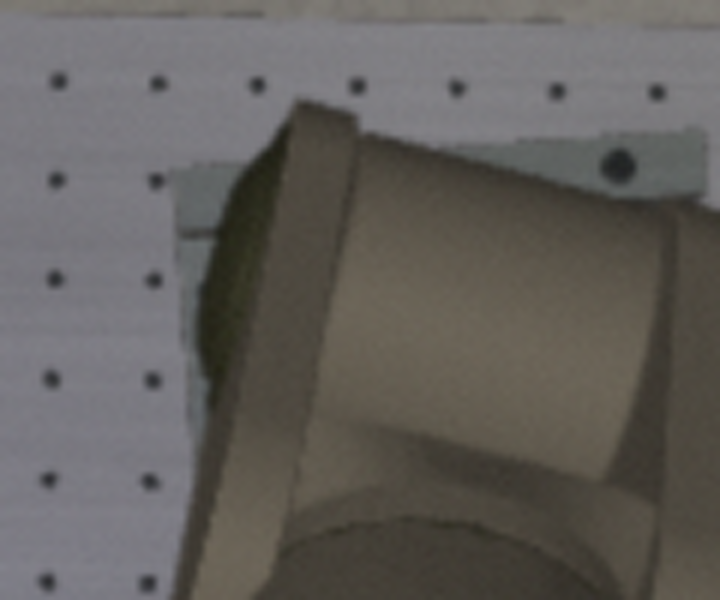

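fx/fz stays near 0.72, so the tip is still sliding on the foot and hasn't reached the leg. Keep moving into the corner.

Request:
{"op": "drive_tool", "data": {"rows": [[[0.01, 0, 0, 0, 0, 0], [0.018, 0, 0, 0, 0, 0], [0.018, 0, 0, 0, 0, 0]]]}}

```text
time_s: 22.6
eef_pos: [546.5, -3.5, 192.3]
ee_rot: [0.079, -0.026, 0.997, 0.005]
force: [-11.6, -1.2, 10.2]
grip_width: 0.001
```

Request:
{"op": "drive_tool", "data": {"rows": [[[0.01, 0, 0, 0, 0, 0], [0.018, 0, 0, 0, 0, 0], [0.018, 0, 0, 0, 0, 0]]]}}

```text
time_s: 22.98
eef_pos: [547.3, -3.6, 192.4]
ee_rot: [0.076, -0.027, 0.997, 0.005]
force: [-12.8, -2.3, 11.8]
grip_width: -0.002
```

Run:
```python
from h import *
s=ctrl.sense();print(s["eef_pos"],s["force"])
for k in range(3):
    im=viewer.capture("scene")[:,:,::-1]; s=ctrl.sense(); print(s["time_s"],s["eef_pos"].round(2),s["force"].round(1),s["wrist_torque"].round(2))
cv2.imwrite("pics/scene14.png",im);u,v=(300,235)
cv2.imwrite("pics/d14.png",cv2.resize(im[v-50:v+50,u-60:u+60],None,fx=6,fy=6,interpolation=cv2.INTER_CUBIC))
```

```text
[547.31405783  -3.56836155 192.37149385] [-12.77101031  -2.25746044  11.79618102]
23.025 [547.31  -3.55 192.38] [-12.5  -1.9  11.6] [-0.37  1.91 -0.06]
23.075 [547.31  -3.56 192.38] [-13.4  -2.   12. ] [-0.35  1.92 -0.09]
23.125 [547.31  -3.58 192.39] [-12.8  -2.   12.2] [-0.31  1.93 -0.05]
```

View pics/d14.png

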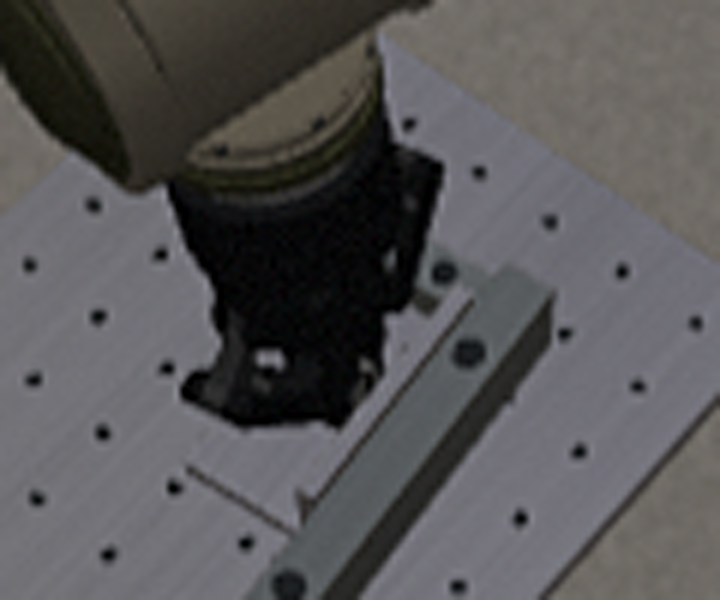

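Run:
```python
from h import *
S0=cv2.imread("pics/scene0.png").astype(int);S1=cv2.imread("pics/scene14.png").astype(int)
for nm,(x,y,w,h) in dict(chuck=(155,335,50,50),carton=(385,155,55,55),case=(205,365,85,70)).items():
    print(nm,np.abs(S0-S1)[y:y+h,x:x+w].mean().round(2))
C=lambda a,b:(crop((240,185),a,6),crop((240,185),b,6))
for f in("scene9","scene12","scene14"):
    S=cv2.imread(f"pics/{f}.png")
    for nm,(a,b),z in(("legtop/fence",C((318,480),(465,310)),52),("footend",C((190,468),(285,528)),20)):
        if f=="scene9" and nm=="footend": continue
        a,b,r=edge(S,a,b);p=onz("scene",[a,b],z)[:,:2];d=p[1]-p[0];print(f,nm,r.round(2),p.round(1).tolist(),np.degrees(np.arctan2(d[1],d[0])).round(2))
```

```text
chuck 2.7
carton 2.75
case 3.06
scene9 legtop/fence 0.11 [[594.8, -40.6], [591.1, 45.2]] 92.5
scene12 legtop/fence 0.11 [[594.8, -40.6], [591.1, 45.2]] 92.5
scene12 footend 0.29 [[541.4, -51.8], [583.6, -49.0]] 3.76
scene14 legtop/fence 1.05 [[590.7, -40.1], [593.1, 45.0]] 88.35
scene14 footend 0.19 [[541.3, -51.1], [583.7, -48.9]] 2.98
```

The bracket hasn't moved under the push: the foot end edge is unchanged, the far end is at the stop, and the bystanders are unchanged. The forces are steady. Handing in.

Run:
```python
from h import *
s=ctrl.sense();print(s["time_s"],s["force"]); print(ctrl.finish_job())
```

```text
23.125 [-12.76603702  -1.96627754  12.20695302]
the job is handed in; nothing more can be done
None
```

I handed the job in at 23.1 s with the bracket seated and the arm still pushing. I gripped the angle by its leg, set it flat on the bed about 32 mm short of the fence and let it go. I then pushed it onto the fence with the closed fingertips, pushed its end against the stop, and finished with a diagonal push in the inner corner at mid-length.

**Last checks**
- **Push:** the wrist read a steady 12.8 N toward the fence, 12.2 N down and about 2 N toward the stop. That is a little above the 10 N asked each way. Some of the fence push goes into friction on the bed.
- **Fingertips in the corner:** the tip first slid along the foot. The sideways force then rose above sliding friction at the leg position expected from the earlier push, so it now bears on both the foot and the leg. This rests on forces and geometry, as the camera cannot see the tip in the corner.
- **Stop:** I felt 7 N against the stop, and the top view showed no gap. The foot-end edge stayed within about 1 mm under the final push.
- **Fence:** the last clear view, just before the final push, showed the leg along the fence. In the final picture the gripper covers part of that edge, so that line fit was unusable.
- **Chuck, carton and case:** these look unchanged in the pictures.
- **Measurement disagreement:** the two cameras differed by about 3 mm in x, so I relied on contact for the seating.

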